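# Load a jar through the one-way gate

## Task

Put the largest jar back into the aluminium store lane: stand it in the lane's open mouth, then slide it along the lane floor through the two sprung leaves of the one-way flap gate and on until it has pushed the sliding tell-tale pin of the stop beyond at least half-way in. How far along the stop is clamped differs from day to day, so feel for it and never ram the jar. Leave the jar standing upright in there with both leaves shut behind it, and do not disturb the other jars.

Things in the scene. Friction and masses are not known exactly. Their poses are not given: they have to be found in the camera images.
- jar_large_centre (a point): Centre (half-way up) of the jar to load: a round jar with a white screw cap, 52 mm diameter and 56 mm tall, standing upright on the bench at first; the largest of three jars; about 0.16 kg. z axis up.
- jar_mid_centre (a point): Centre of another jar (black cap, 42 mm diameter, 52 mm tall), to be left alone.
- jar_small_centre (a point): Centre of another jar (green cap, 36 mm diameter, 48 mm tall), to be left alone.
- lane: Store lane: open-topped aluminium channel with a grey floor, fixed to the bench, 280 mm long, all of it at most 28 mm high. Origin on its centre line, at bench level, under the shut flap; x runs along the lane inwards (away from the mouth), y left, z up. Floor 4 mm thick, its end at x = -78 mm at the mouth; flared guides reach x = -95 mm. Behind the flap, jar and lane must not press on each other with over 30 N.
- lane_gate (a point): Point on the floor's top face, centre line, in the plane of the shut flap. Before the flap the walls' inner faces are at y = +-28.5 mm; behind it they are set back to y = +-36 mm. The leaves can swing shut behind the large jar once its centre is about 48 mm beyond this point; the stop lies beyond that.
- lane_mouth (a point): Point on the lane floor's top face, on the centre line 46 mm before the flap: the middle of the place where the jar is first stood.
- flap_left (a joint): Left leaf of the one-way flap gate, seen from the mouth: the gate is two equal upright steel leaves, each 31 mm long and 19 mm high, hinged upright at the two walls and meeting mid-lane. 0 = shut across the lane, positive (rad, to 1.5) = swung inwards, away from the mouth; it opens only inwards. Springs shut it: a jar going in feels 2 to 6 N, then is helped on.
- flap_right (a joint): Right leaf of the gate; as the left one, hinged at the right wall. 0 = shut, positive = swung inwards.
- telltale (a joint): How far the tell-tale pin is pushed into the stop, m: 0 = out, 0.014 = fully in, against a rigid end. The pin slides with a steady friction of about 6.5 N and stays where it is left; no spring. The stop is a grey block with a black clamp knob; its place is not given: the out pin's head faces the mouth 80 to 120 mm behind the flap, on the centre line, 14 mm above the bench.
There are look-alikes about, which are no part of the job. What is shaped like the part that bears jar_large_centre but red is not meant.

How it is judged (in metres and radians):
On the way, in this order (a step that is already met when the one before it is completed fails the run):
1. the jar stands upright on the lane floor in the mouth, before the flap, the pin not yet touched (z of jar_large_centre in the frame of lane below 0.037 m and angle between jar_large_centre's own z axis and vertical below 0.2 rad and y of jar_large_centre in the frame of lane between -0.02 and 0.02 m and x of jar_large_centre in the frame of lane between -0.08 and -0.025 m and value of joint telltale below 0.002 m), for 0.1 s.
2. the jar, on the lane floor, is in the gateway and holds both leaves swung inwards by more than 0.5 rad (z of jar_large_centre in the frame of lane below 0.037 m and angle between jar_large_centre's own z axis and vertical below 0.2 rad and y of jar_large_centre in the frame of lane between -0.02 and 0.02 m and x of jar_large_centre in the frame of lane between -0.012 and 0.02 m and value of joint each of flap_left, flap_right above 0.5 rad and value of joint telltale below 0.002 m), for 0.05 s.
3. the jar, wholly past the flap and on the lane floor, presses the lane's pin with more than 4 N and has pushed it in more than 7 mm (z of jar_large_centre in the frame of lane below 0.037 m and angle between jar_large_centre's own z axis and vertical below 0.2 rad and y of jar_large_centre in the frame of lane between -0.02 and 0.02 m and x of jar_large_centre in the frame of lane above 0.04 m and value of joint telltale above 0.007 m and contact force between jar_large and lane above 4 N), for 0.05 s.
At the end, for the whole second after the job is handed in: The large jar stands upright (within 0.1 rad), at rest on the lane floor, over 40 mm behind the gate plane and within 20 mm of the centre line; both leaves are shut (under 0.1 rad); the tell-tale pin is in by over 7 of its 14 mm; the other jars are within 20 mm of their starts (x of jar_large_centre in the frame of lane above 0.04 m and z of jar_large_centre in the frame of lane below 0.037 m and angle between jar_large_centre's own z axis and vertical below 0.1 rad and y of jar_large_centre in the frame of lane between -0.02 and 0.02 m and value of joint each of flap_left, flap_right below 0.1 rad and value of joint telltale above 0.007 m and linear speed of jar_large below 0.02 m/s and distance of each of jar_mid_centre, jar_small_centre from where it was at the start of the episode below 0.02 m); the robot touches nothing.
It fails at once if behind the flap, the jar is pressed against the lane, stop or pin with more than 30 N (x of jar_large_centre in the frame of lane above 0.04 m and contact force between jar_large and lane above 30 N).
It fails at once if another jar is shifted by more than 20 mm (distance of any of jar_mid_centre, jar_small_centre from where it was at the start of the episode above 0.02 m).
It also fails if it takes over 61 s, if anything falls off the work surface, if the arm or the gripper's body presses on something with over 40 N, if the wrist force passes 120 N, or if a joint passes its speed limit or range.

## Robot

A 6-joint arm with a two-finger parallel gripper is mounted at the origin on a cart in front of the work surface, level with it; the furniture and walls round the work are solid. World frame = base frame: x ahead of the robot, y to its left, z up, the work surface at z = 0. Lengths are in mm, angles in rad, forces in N, time in s.
With the tool pointing down it reaches from about 225 to 875 mm from the base axis. Payload 3.4 kg.
Tool frame: the origin (TCP) lies midway between the tips of the shut fingers; the grasp point (between the pads) lies 19 mm behind it; z points along the fingers, y is the line along which they close (so a half turn about z gives the same grasp; the last joint's range is limited). The gripper opens to 85 mm and grips with 20 to 120 N. Pads are 22 mm wide; open, the fingers measure 114 mm over their backs; the gripper's body (76 mm by 85 mm) begins 54 mm behind the grasp point. The pads swing forward as they close: fully open they stand 13 mm farther back than shut.
Start: joints at [1.184, 0.276, 1.505, -0, 1.361, -0.121], TCP at [151.057, 554.837, 231.328] pointing down, gripper open.
Joint ranges: [-2.89, 2.89], [-0.75, 2.08], [0.22, 2.7], [-1.18, 4.32], [0.11, 2.71], [-2.7, 2.7]. Speed limits (rad/s): [2.57, 2.57, 3.14, 3.14, 3.14, 3.14].

## Interface

Orientations are given as a rotation vector (axis times angle).
In Python, from station import robot, eyes gives the robot as it stands.
- The arm moves only by the tool servo_tool, never from a script. Its arguments are lists of equal length, an entry for each row: "grip": the opening, from 0 (shut) to 1 (fully open); "dp": the shift along the world's x, y, z in mm, a list of three; "turn": the turn about the world's z in degrees. A call has exactly 5 rows; each row is the pose to reach, as a shift and turn from the pose commanded when the call began; what a row does not reach only later rows make up. A row lasts 1/12 s, in which the tool goes at most 41.7 mm and 7.16 degrees, less where a joint would pass 70% of its speed; a pose out of reach is approached as far as the arm can. A call with a gripper value outside its range is refused whole. The fingers move at their own pace and stop on an object; "force" is the grip in N (left out, the last holds). Time passes only in rows, so rows that repeat a pose let the fingers close, or fill a call up. It gives the time, the measured TCP pose, the force, the opening and the grip force at its end, in the units of the state.
- robot.read_state(): the state, without advancing time (a new reading comes with each control period).
- eyes.read_camera(name): name is "scene" or "top" or "wrist"; returns a dict with "pixels" (480x640x3 uint8, red, green, blue), "z_map" (480x640 float32, mm along the optical axis (not along the pixel's ray), 0 where there is no reading), "vertical_fov" (degrees; the focal length in pixels is half the picture's height over the tangent of half this angle, whatever the lens; pixels are square), "cx", "cy" (the principal point, pixels), "k1" (the pictures are not rectified: a ray, as slopes to the right and down, at radius r is drawn at 1 + k1 r^2 times it, then the intrinsics apply), "rvec" (rotation vector, rad) and "tvec" (3), from world to camera coordinates, as OpenCV has them. Camera axes: x right, y down, z forward; pixel columns grow to the right and rows downward; lengths in mm; the calibration is good to about 2 mm. A picture is of the moment at which its call begins.
- robot.sign_off(): hands the job in; it is judged then, once.
The state is a dict: "time": time; "qpos": joint angles; "qd": joint speeds; "tau": joint torques, N m; "ee_pos": TCP position; "tool_rot": TCP orientation; "wrist_force": force on the tool from outside, world axes, zero at the start; "torque": the same for the moment, N m; "gripper_width": opening from 0.0 (shut) to 1.0 (fully open); "finger_force": force on a finger pad.
Only numpy, scipy, OpenCV 4.12 (cv2) and the standard library are available. Lean on these libraries where they do the work, as an engineer would, in place of code of your own. Each camera call takes 0.05 s, during which the arm holds its last target. There are 200 camera calls.

## Working session

There is one attempt and no reset: what is moved stays moved. The work goes in short steps, Python scripts to look and compute and a tool call to move; the robot and the scene stay as the last step left them, time stands still between calls to the robot, and variables do not carry over. Pictures are saved under pics/ and viewed, at most 10 in all, crops included, and the job is handed in when it is done.

Besides the shell and the picture viewer there is one more tool, called after ">>>" in YAML: its name, and indented under it one key for each argument. servo_tool: Moves the arm, as the interface text tells. Its arguments: {"type":"object","properties":{"grip":{"type":"array","items":{"type":"number"}},"dp":{"type":"array","items":{"type":"array","items":{"type":"number"}}},"turn":{"type":"array","items":{"type":"number"}},"force":{"type":"number"}},"required":["grip","dp","turn"]}

```bash
mkdir -p pics; ls
cat > h.py <<'E'
import numpy as np, cv2
from station import robot, eyes
def cam(n):
    c=eyes.read_camera(n); c['R']=cv2.Rodrigues(np.array(c['rvec'],float))[0]; c['t']=np.array(c['tvec'],float).ravel()
    h=c['pixels'].shape[0]; c['f']=h/2/np.tan(np.radians(c['vertical_fov'])/2); return c
def K(c): return np.array([[c['f'],0,c['cx']],[0,c['f'],c['cy']],[0,0,1.]])
def rays(c,uv):
    p=cv2.undistortPoints(np.array(uv,float).reshape(-1,1,2),K(c),np.array([c['k1'],0,0,0.])).reshape(-1,2)
    # k1 model: drawn = (1+k1 r^2) * ray
    return np.c_[p,np.ones(len(p))]
def onplane(c,uv,z):
    d=rays(c,uv)@c['R']; o=-c['R'].T@c['t']
    s=(z-o[2])/d[:,2]; return o+s[:,None]*d
def cloud(c,mask=None):
    v,u=np.nonzero((c['z_map']>0)&(True if mask is None else mask>0))
    r=rays(c,np.c_[u,v])*c['z_map'][v,u][:,None]
    return (r-c['t'])@c['R'],np.c_[u,v]
def save(c,n): cv2.imwrite('pics/'+n,c['pixels'][:,:,::-1])
E
python3 - <<'E'
from h import *
for n in ['top','scene']:
    c=cam(n); save(c,n+'0.png'); print(n,c['vertical_fov'],c['cx'],c['cy'],c['k1'],-c['R'].T@c['t'],(c['z_map']>0).mean())
print(robot.read_state())
E
```

```text
pics
top 48.68924763632665 323.16642303991097 250.51600304972837 0.01107286490395065 [415.01187233 -60.92662516 886.57464242] 0.9961067708333333
scene 53.43571315178331 306.91201260999503 232.86746989634128 -0.016518874871293728 [ 142.97796706 -732.46536604  542.84838153] 0.9958268229166667
{'time': 0.1, 'qpos': array([ 1.18398197e+00,  2.76550715e-01,  1.50598541e+00,  2.52278781e-05,
        1.36072230e+00, -1.20979605e-01]), 'qd': array([-0.001591  , -0.00151168, -0.00185165,  0.0007351 , -0.00285745,
       -0.0001515 ]), 'tau': array([ 1.77861868e-03, -4.17698014e+01, -2.46404064e+01, -1.06880699e-05,
        5.82082270e-03, -1.20358993e-05]), 'ee_pos': array([150.86954381, 554.37277252, 230.52382707]), 'tool_rot': array([-4.16293265e-01, -3.11344170e+00,  2.52261358e-03]), 'wrist_force': array([-0.12925522, -0.50158525, -0.89222944]), 'torque': array([-0.04717122,  0.01742514, -0.01326166]), 'finger_force': 0.0, 'gripper_width': 0.9977518042467388}
```

View pics/top0.png

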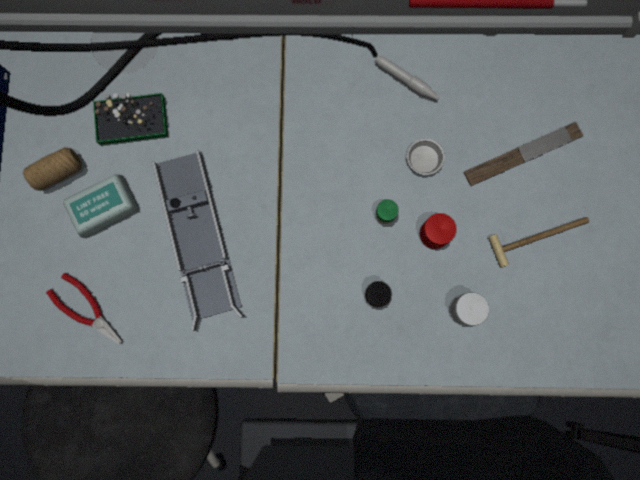

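View pics/scene0.png

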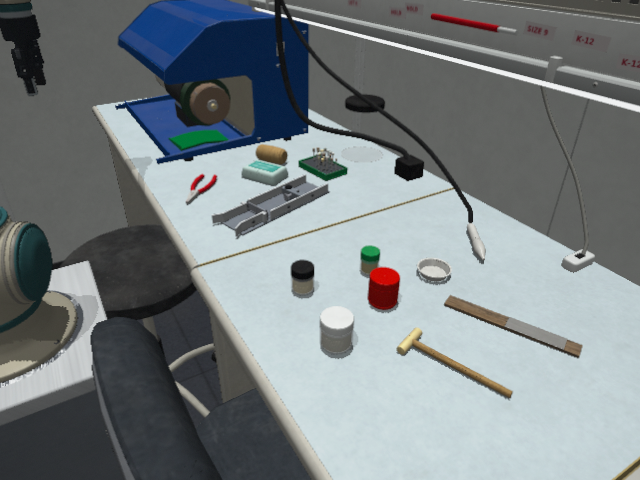

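Candidates for the jar: white-capped jar at top (471,309) / scene (337,330), red-capped jar (439,231), white open dish (425,157), black cap (378,294) and green cap (387,211). I choose the white-capped jar. The lane's mouth is at top (217,305), its flap about (205,269), and the stop about (187,207).

```bash
cat > m.py <<'E'
from h import *
c=cam('top'); im=c['pixels']
a=cv2.resize(im[145:335,145:255],None,fx=3,fy=3,interpolation=cv2.INTER_CUBIC)
b=cv2.resize(im[260:355,420:520],None,fx=4.3,fy=4.3,interpolation=cv2.INTER_CUBIC)
H=max(a.shape[0],b.shape[0]); pad=lambda x:cv2.copyMakeBorder(x,0,H-x.shape[0],0,0,cv2.BORDER_CONSTANT)
cv2.imwrite('pics/crop1.png',np.hstack([pad(a),pad(b)])[:,:,::-1])
P,uv=cloud(c)
print('bench z', np.median(P[(uv[:,0]>300)&(uv[:,0]<360)&(uv[:,1]>100)&(uv[:,1]<180),2]))
for n,(x0,x1,y0,y1) in dict(white=(440,500,280,340),red=(415,465,205,260),black=(355,400,275,315),green=(370,405,195,228)).items():
    s=(uv[:,0]>x0)&(uv[:,0]<x1)&(uv[:,1]>y0)&(uv[:,1]<y1)
    zt=np.percentile(P[s,2],99); t=s&(P[:,2]>zt-4)
    (cx,cy),r=cv2.minEnclosingCircle(P[t,:2].astype(np.float32)); print(n,zt,cx,cy,r,P[t,:2].mean(0))
s=(uv[:,0]>145)&(uv[:,0]<250)&(uv[:,1]>140)&(uv[:,1]<335)&(P[:,2]>1.5)
m=np.zeros(im.shape[:2],np.uint8); m[uv[s,1],uv[s,0]]=1
n,l,st,ce=cv2.connectedComponentsWithStats(m); k=1+np.argmax(st[1:,4]); s&=l[uv[:,1],uv[:,0]]==k
Q=P[s]; print(len(Q),np.histogram(Q[:,2],bins=np.arange(0,40,2)))
fl=Q[(Q[:,2]>2.5)&(Q[:,2]<5.5)]
print('floor rect',cv2.minAreaRect(fl[:,:2].astype(np.float32)),cv2.boxPoints(cv2.minAreaRect(fl[:,:2].astype(np.float32))))
print('all rect',cv2.boxPoints(cv2.minAreaRect(Q[:,:2].astype(np.float32))))
np.save('Q.npy',Q)
c2=cam('scene'); P2,uv2=cloud(c2)
s=(P2[:,2]>42)&(np.hypot(P2[:,0]-P[t,0].mean(),0)<1e9)
m2=(uv2[:,0]>310)&(uv2[:,0]<365)&(uv2[:,1]>300)&(uv2[:,1]<360)
zt=np.percentile(P2[m2,2],99);t=m2&(P2[:,2]>zt-4);print('scene white',zt,cv2.minEnclosingCircle(P2[t,:2].astype(np.float32)))
E
python3 m.py
```

```text
bench z -0.4525974010315386
white 57.882577725748554 450.34967041015625 -282.06884765625 25.736635208129883 [ 450.26702908 -282.18309056]
red 57.8584804152397 576.0176391601562 -235.8366241455078 25.64669418334961 [ 575.94887342 -235.39824307]
black 53.67008422257653 471.477783203125 -137.81809997558594 20.515127182006836 [ 471.4821981 -138.0407173]
green 49.806571189902606 607.6862182617188 -152.8303680419922 17.69791603088379 [ 607.75145882 -152.89490047]
7847 (array([ 469, 2725, 1931,  382,  101,   97,  119,  125,  130,  149,  276,
        409,  582,  314,   38,    0,    0,    0,    0]), array([ 0,  2,  4,  6,  8, 10, 12, 14, 16, 18, 20, 22, 24, 26, 28, 30, 32,
       34, 36, 38]))
floor rect ((564.5103759765625, 164.52581787109375), (296.36248779296875, 91.20913696289062), 16.84952735900879) [[409.47174 165.22086]
 [435.9096   77.92739]
 [719.549   163.83078]
 [693.11115 251.12424]]
all rect [[405.67667 163.53914]
 [433.13626  73.60836]
 [724.27527 162.50505]
 [696.8157  252.43582]]
scene white 57.374755876038584 ((449.9447937011719, -281.69561767578125), 26.525962829589844)
```

View pics/crop1.png

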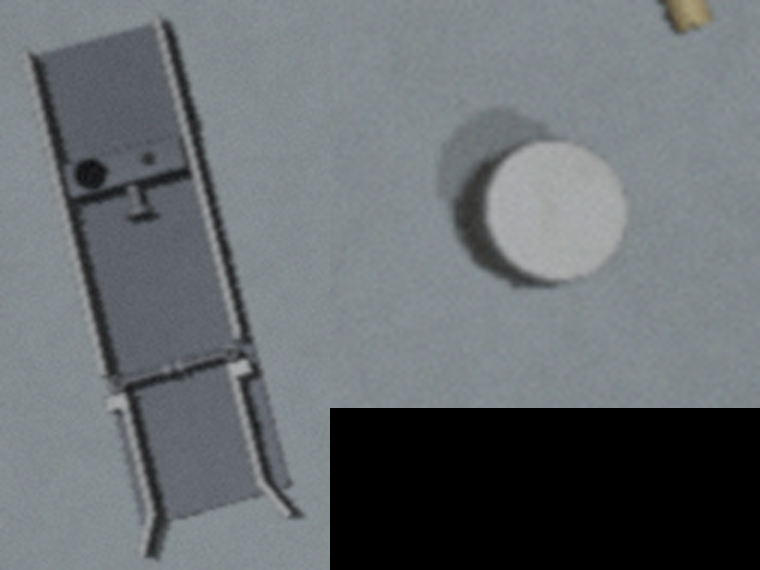

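The crop shows the chosen jar's white cap. In the lane, the flap leaves meet at crop (180,370) and the pin head faces the mouth at (142,216). Black knob (90,174) and end pads confirm the stop.

```bash
cat > m2.py <<'E'
from h import *
c=cam('top'); Q=np.load('Q.npy')
yaw=np.radians(16.9); o=np.array([499.,142.])
for it in range(3):
    R=np.array([[np.cos(yaw),np.sin(yaw)],[-np.sin(yaw),np.cos(yaw)]])
    L=(Q[:,:2]-o)@R.T
    w=(Q[:,2]>22)&(Q[:,2]<30)
    f=[];
    for sg in (1,-1):
        s=w&(L[:,1]*sg>30)&(L[:,1]*sg<46)&(L[:,0]>15)&(L[:,0]<195)
        f.append(np.polyfit(L[s,0],L[s,1],1)); 
    print(f,np.degrees(yaw),o)
    k=(f[0]+f[1])/2; yaw+=np.arctan(k[0]); o=o+R.T@np.array([0,k[1]])
R=np.array([[np.cos(yaw),np.sin(yaw)],[-np.sin(yaw),np.cos(yaw)]])
px=lambda a,z:(onplane(c,[[145+a[0]/3-1/3,145+a[1]/3-1/3]],z)[0,:2]-o)@R.T
for n,a,z in [('gate',(180,370),23),('mouthL',(165,520),4),('mouthR',(290,487),4),('farL',(37,55),4),('farR',(158,22),4),('pinface',(142,218),18),('hingeL',(120,385),23),('hingeR',(240,349),23)]: print(n,px(a,z))
L=(Q[:,:2]-o)@R.T
fl=(Q[:,2]>2)&(Q[:,2]<6)&(abs(L[:,1])<25); print('floor x',np.percentile(L[fl,0],[0,.2,99.8,100]))
for x in range(-20,22,3):
    s=(abs(L[:,0]-x)<1.5)&(abs(L[:,1])<20); print(x,np.percentile(Q[s,2],[50,90]).round(1),end=' ')
print()
for x in range(70,160,3):
    s=(abs(L[:,0]-x)<1.5)&(abs(L[:,1])<4); print(x,np.percentile(Q[s,2],[50,90]).round(1),end=' ')
E
python3 m2.py
```

```text
[array([6.65186987e-03, 3.72106180e+01]), array([-1.12527752e-02, -3.64394674e+01])] 16.9 [499. 142.]
[array([8.83736552e-03, 3.68343673e+01]), array([-8.95574525e-03, -3.68237985e+01])] 16.768194003661314 [498.88791241 142.3689237 ]
[array([8.89647972e-03, 3.68291106e+01]), array([-8.89664469e-03, -3.68290534e+01])] 16.76480267400874 [498.88638786 142.37398341]
gate [13.4443013  -1.58421947]
mouthL [-61.61756893  30.4704899 ]
mouthR [-63.27889641 -40.43057406]
farL [216.88633291  36.51533083]
farR [216.53170766 -35.34304905]
pinface [103.05081618  -1.15201638]
hingeL [14.58634408 31.97631284]
hingeR [ 15.50720468 -36.05870831]
floor x [-62.8164207  -62.14568756 216.71372174 219.41032809]
-20 [4.  6.1] -17 [3.4 5.7] -14 [3.7 5.5] -11 [4.1 6. ] -8 [3.7 6. ] -5 [3.5 5.1] -2 [4.  5.4] 1 [3.9 5.3] 4 [3.7 5.8] 7 [3.7 5.9] 10 [4.  5.6] 13 [10.8 24.4] 16 [24.8 26.5] 19 [12.5 20.9] 
70 [3.8 4.9] 73 [4.2 5. ] 76 [3.8 4.6] 79 [3.5 4.5] 82 [4.1 4.7] 85 [3.7 5.1] 88 [3.7 4.1] 91 [3.8 5.6] 94 [2.8 3.5] 97 [3.2 5.1] 100 [2.6 4.9] 103 [ 4.9 11.2] 106 [13.3 22.7] 109 [21.5 22.3] 112 [15.1 16.5] 115 [13.5 17.4] 118 [12.8 16.4] 121 [14.8 17.9] 124 [18.5 23.3] 127 [22.4 24.4] 130 [22.2 23.6] 133 [22.7 24.4] 136 [22.4 25.7] 139 [20.4 23.8] 142 [21.8 23.7] 145 [20.4 20.5] 148 [14.4 14.9] 151 [4.1 4.8] 154 [4.  5.5] 157 [4.  4.9]
```

Lane frame found: flap centre about (513,147), yaw about 16.8°, pin head about 89 mm behind the flap. The jar is at (450,-282). I'm moving now and turning the closing line along the lane axis (-58°).

>>> servo_tool:
  grip: [1,1,1,1,1]
  dp:
    - [13,-37,0]
    - [26,-74,0]
    - [39,-111,0]
    - [53,-148,0]
    - [67,-186,0]
  turn: [-6,-12,-18,-24,-30]

```text
time: 0.67
ee_pos: [218.1, 367.2, 231.2]
tool_rot: [1.214, 2.897, 0.0]
wrist_force: [1.1, 0.3, 1.0]
gripper_width: 0.999
finger_force: 0.0
```

>>> servo_tool:
  grip: [1,1,1,1,1]
  dp:
    - [13,-37,0]
    - [26,-74,0]
    - [39,-111,0]
    - [53,-148,0]
    - [67,-186,0]
  turn: [-6,-12,-18,-24,-28]

```text
time: 1.08
ee_pos: [285.0, 181.2, 231.6]
tool_rot: [1.878, 2.518, 0.002]
wrist_force: [1.0, 0.4, -0.0]
gripper_width: 0.998
finger_force: 0.0
```

>>> servo_tool:
  grip: [1,1,1,1,1]
  dp:
    - [13,-37,0]
    - [26,-74,0]
    - [39,-111,0]
    - [53,-148,0]
    - [67,-186,0]
  turn: [0,0,0,0,0]

```text
time: 1.5
ee_pos: [352.1, -5.0, 231.7]
tool_rot: [1.874, 2.52, 0.002]
wrist_force: [2.2, 1.2, 0.4]
gripper_width: 0.999
finger_force: 0.0
```

>>> servo_tool:
  grip: [1,1,1,1,1]
  dp:
    - [13,-37,0]
    - [26,-74,0]
    - [39,-111,0]
    - [53,-148,0]
    - [66,-186,0]
  turn: [0,0,0,0,0]

```text
time: 1.92
ee_pos: [418.2, -191.2, 231.4]
tool_rot: [1.875, 2.521, 0.001]
wrist_force: [1.4, 1.3, -0.9]
gripper_width: 1.001
finger_force: 0.0
```

>>> servo_tool:
  grip: [1,1,1,1,1]
  dp:
    - [11,-32,-10]
    - [22,-64,-30]
    - [32,-91,-60]
    - [32,-91,-80]
    - [32,-91,-80]
  turn: [0,0,0,0,0]

```text
time: 2.33
ee_pos: [447.7, -279.7, 146.7]
tool_rot: [-1.871, -2.512, -0.001]
wrist_force: [-1.0, 0.3, -0.2]
gripper_width: 0.997
finger_force: 0.0
```

```bash
cat > w.py <<'E'
from h import *
import sys
c=cam('wrist'); save(c,sys.argv[1]); P,uv=cloud(c); s=robot.read_state(); print(s['ee_pos'],s['tool_rot'],s['wrist_force'])
d=(P[:,2]>49)&(P[:,2]<63)&(np.hypot(P[:,0]-450,P[:,1]+282)<45)&(c['pixels'][uv[:,1],uv[:,0]].min(1)>90)
print(d.sum())
if d.sum()>50:
    zt=np.median(P[d,2]); t=d&(abs(P[:,2]-zt)<3); print(zt,cv2.minEnclosingCircle(P[t,:2].astype(np.float32)),P[t].mean(0))
E
python3 w.py w1.png
```

```text
[ 448.36671285 -279.34443528  148.96952576] [-1.87125767e+00 -2.51512427e+00 -9.86012270e-04] [-0.17767097  0.52113234  0.43175715]
4154
55.421828906959206 ((450.03179931640625, -281.512451171875), 25.76825523376465) [ 449.40450018 -280.0206979    55.41899576]
```

View pics/w1.png

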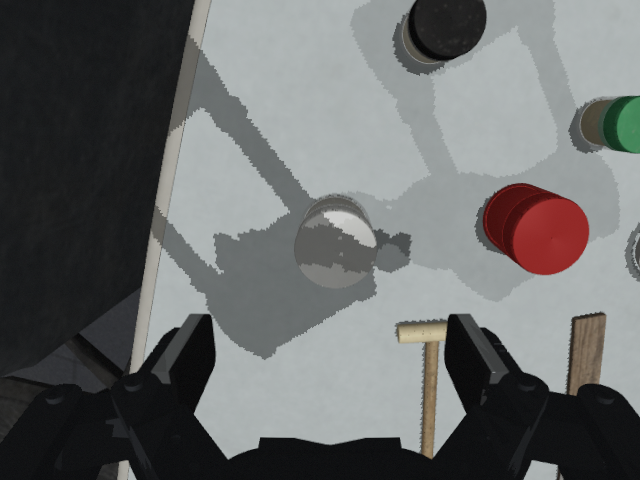

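The wrist view shows the white cap at (336,247) between the open fingers, with the red jar clear at (550,232). Refined jar centre is (450,-281.5), so I'm going down.

>>> servo_tool:
  grip: [1,1,1,1,1]
  dp:
    - [0,-1,-25]
    - [0,-1,-50]
    - [0,-1,-75]
    - [0,-1,-95]
    - [0,-1,-110]
  turn: [0,0,0,0,0]

```text
time: 2.8
ee_pos: [450.2, -280.2, 41.7]
tool_rot: [1.872, 2.522, 0.0]
wrist_force: [-0.4, -0.1, 0.2]
gripper_width: 1.0
finger_force: 0.0
```

>>> servo_tool:
  grip: [1,1,1,0.6,0.5]
  dp:
    - [0,0,-8]
    - [0,0,-16]
    - [0,0,-16]
    - [0,0,-16]
    - [0,0,-16]
  turn: [0,0,0,0,0]
  force: 40

```text
time: 3.22
ee_pos: [450.9, -281.6, 26.5]
tool_rot: [1.872, 2.52, -0.0]
wrist_force: [0.6, -0.6, 0.7]
gripper_width: 0.752
finger_force: 0.0
```

>>> servo_tool:
  grip: [0.4,0.4,0.4,0.4,0.4]
  dp:
    - [0,0,0]
    - [0,0,0]
    - [0,0,0]
    - [0,0,0]
    - [0,0,0]
  turn: [0,0,0,0,0]

```text
time: 3.63
ee_pos: [450.9, -281.7, 26.7]
tool_rot: [1.872, 2.519, 0.0]
wrist_force: [-0.4, 1.6, 6.1]
gripper_width: 0.588
finger_force: 42.0
```

>>> servo_tool:
  grip: [0.4,0.4,0.4,0.4,0.4]
  dp:
    - [0,0,10]
    - [0,0,30]
    - [0,0,60]
    - [0,0,90]
    - [0,0,115]
  turn: [0,0,0,0,0]

```text
time: 4.05
ee_pos: [450.0, -281.2, 142.6]
tool_rot: [1.873, 2.521, -0.0]
wrist_force: [0.8, -0.5, -2.0]
gripper_width: 0.59
finger_force: 42.1
```

>>> servo_tool:
  grip: [0.4,0.4,0.4,0.4,0.4]
  dp:
    - [1,15,0]
    - [2,45,0]
    - [3,85,0]
    - [4,125,0]
    - [5,165,0]
  turn: [0,0,0,0,0]

```text
time: 4.47
ee_pos: [453.7, -113.9, 139.8]
tool_rot: [-1.875, -2.519, -0.0]
wrist_force: [0.8, 0.7, -1.8]
gripper_width: 0.59
finger_force: 42.2
```

>>> servo_tool:
  grip: [0.4,0.4,0.4,0.4,0.4]
  dp:
    - [3,40,0]
    - [6,80,0]
    - [9,120,0]
    - [11,155,0]
    - [13,185,0]
  turn: [0,0,0,0,0]

```text
time: 4.88
ee_pos: [466.3, 71.7, 139.8]
tool_rot: [-1.871, -2.521, 0.001]
wrist_force: [-0.0, -0.4, -1.2]
gripper_width: 0.593
finger_force: 42.2
```

>>> servo_tool:
  grip: [0.4,0.4,0.4,0.4,0.4]
  dp:
    - [0,25,0]
    - [0,45,0]
    - [0,60,0]
    - [0,65,0]
    - [0,65,0]
  turn: [0,0,0,0,0]

```text
time: 5.3
ee_pos: [466.9, 134.9, 139.8]
tool_rot: [-1.87, -2.523, 0.001]
wrist_force: [-0.2, 0.2, -2.0]
gripper_width: 0.592
finger_force: 42.2
```

Run:
```python
from h import *
c=cam('wrist'); save(c,'w2.png'); s=robot.read_state(); print(s['ee_pos'],s['tool_rot'],s['wrist_force'],s['gripper_width'])
P,uv=cloud(c); np.savez('w2.npz',P=P,uv=uv)
print('campos',-c['R'].T@c['t'])
```

```text
[467.23973512 133.94616839 139.91904595] [-1.87153642e+00 -2.52265588e+00  1.92711618e-03] [-0.87681902 -0.68016302 -2.17979141] 0.590556253907473
campos [442.84618418 210.1817526  282.44266752]
```

View pics/w2.png

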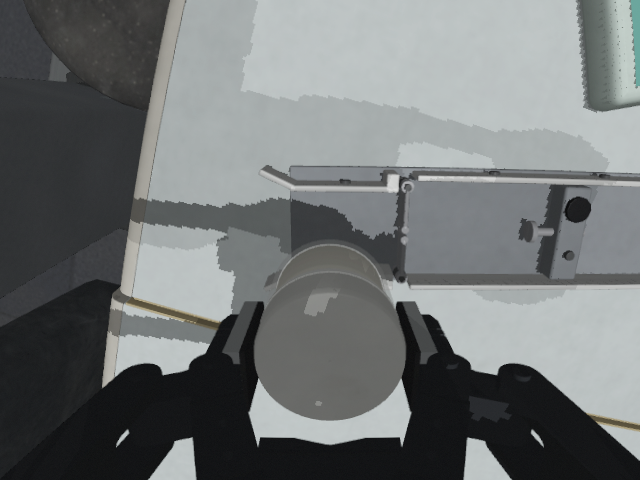

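Wrist view: the jar is held upright at (330,330). The left entry wall runs along row 187, the leaves meet at (404,232), the pin head is at (530,231) and the stop block at (568,232). I'm refitting the lane from this near view.

Run:
```python
from h import *
d=np.load('w2.npz'); P=d['P']; uv=d['uv']
yaw=np.radians(16.77); o=np.array([513.2,146.7])
for it in range(3):
    R=np.array([[np.cos(yaw),np.sin(yaw)],[-np.sin(yaw),np.cos(yaw)]]); L=(P[:,:2]-o)@R.T
    w=(P[:,2]>24)&(P[:,2]<31)
    f=[]
    for sg in (1,-1):
        s=w&(L[:,1]*sg>32)&(L[:,1]*sg<46)&(L[:,0]>15)&(L[:,0]<150); f.append(np.polyfit(L[s,0],L[s,1],1)); print(sg,s.sum(),f[-1],np.percentile(L[s,1],[2,50,98]),np.median(P[s,2]))
    k=(f[0]+f[1])/2; print(np.degrees(yaw),o); yaw+=np.arctan(k[0]); o=o+R.T@np.array([0,k[1]])
R=np.array([[np.cos(yaw),np.sin(yaw)],[-np.sin(yaw),np.cos(yaw)]]); L=(P[:,:2]-o)@R.T
s=w&(L[:,0]>-70)&(L[:,0]<-15)&(L[:,1]>20)&(L[:,1]<40); print('entry L',np.percentile(L[s,1],[1,5,50,95,99]), np.polyfit(L[s,0],L[s,1],1))
fl=(P[:,2]>2)&(P[:,2]<6)&(L[:,1]>0)&(L[:,1]<27)&(L[:,0]<-60); print('floor end',np.percentile(L[fl,0],[.2,1,5]))
lv=(P[:,2]>17)&(P[:,2]<25)&(L[:,1]>0)&(L[:,1]<25)&(abs(L[:,0])<12); print('leaf',np.percentile(L[lv,0],[5,50,95]),np.percentile(P[lv,2],[5,50,95]))
pn=(P[:,2]>8)&(P[:,2]<24)&(abs(L[:,1])<8)&(L[:,0]>70)&(L[:,0]<104); print('pin',np.percentile(L[pn,0],[1,5,50,95]),np.median(L[pn,1]))
# jar bottom/top
J=(P[:,2]>150-40)&(P[:,2]<185)&(np.hypot(P[:,0]-467,P[:,1]-134)<40); 
t=J&(uv[:,0]>265)&(uv[:,0]<395)&(uv[:,1]>290)&(uv[:,1]<415); print('cap',np.median(P[t],0),t.sum())
t&=abs(P[:,2]-np.median(P[t,2]))<3; print(cv2.minEnclosingCircle(P[t,:2].astype(np.float32)))
g=o; m=o+R.T@np.array([-46,0]); print('gate',g,'mouth',m,'yaw',np.degrees(yaw))
```

```text
1 1236 [-9.28980641e-03  4.06256155e+01] [37.66118355 39.92029548 42.21399138] 25.943093044540383
-1 1054 [-5.97131461e-03 -3.52584053e+01] [-37.95128767 -35.62135239 -33.65283207] 25.92477610561681
16.77 [513.2 146.7]
1 1228 [-1.21564092e-03  3.79219195e+01] [35.69794325 37.85345855 39.83037128] 25.945152265446602
-1 1054 [ 1.52426397e-03 -3.79309380e+01] [-39.9547814  -37.7267669  -35.85808213] 25.921334777654067
16.33280957237526 [512.42569806 149.26947326]
1 1228 [-1.36980683e-03  3.79264247e+01] [35.68570264 37.84828776 39.82474625] 25.945152265446602
-1 1054 [ 1.37010058e-03 -3.79264322e+01] [-39.96531917 -37.73095278 -35.86776865] 25.921334777654067
16.341650971481823 [512.42696614 149.26514598]
entry L [27.95898156 28.29876534 30.20669149 31.89922621 32.03348352] [-1.38480667e-03  3.01041595e+01]
floor end [-132.41158198 -102.91561112  -76.31551381]
leaf [-0.99744825 -0.26060099  2.59731835] [17.44705599 23.68386883 24.95355459]
pin [ 90.19431859  90.54223033  91.58745545 102.37791986] 0.31343309001754993
cap [464.77545353 139.08250991 168.61263468] 15197
((465.4749755859375, 135.39031982421875), 25.76742172241211)
gate [512.42696718 149.26514242] mouth [468.28532268 136.32237529] yaw 16.341659386800153
```

>>> servo_tool:
  grip: [0.4,0.4,0.4,0.4,0.4]
  dp:
    - [1,0,-20]
    - [2,0,-45]
    - [2,0,-65]
    - [2,0,-75]
    - [2,0,-75]
  turn: [0,0,0,0,0]

```text
time: 5.77
ee_pos: [467.7, 132.2, 63.0]
tool_rot: [-1.873, -2.517, 0.007]
wrist_force: [-0.1, -1.0, -1.2]
gripper_width: 0.595
finger_force: 42.2
```

```bash
cat > w3.py <<'E'
from h import *
import sys
c=cam('wrist'); save(c,sys.argv[1]); s=robot.read_state(); T=s['ee_pos']; print(T,s['wrist_force'],s['gripper_width'])
P,uv=cloud(c)
yaw=np.radians(16.34); o=np.array([512.4,149.2])
R=np.array([[np.cos(yaw),np.sin(yaw)],[-np.sin(yaw),np.cos(yaw)]])
w=(P[:,2]>22)&(P[:,2]<31)
for it in range(2):
    L=(P[:,:2]-o)@R.T
    f=[np.polyfit(*L[w&(L[:,1]*g>32)&(L[:,1]*g<44)&(L[:,0]>15)&(L[:,0]<150)].T,1) for g in (1,-1)]
    k=(f[0]+f[1])/2; yaw+=np.arctan(k[0]); o=o+R.T@np.array([0,k[1]])
    R=np.array([[np.cos(yaw),np.sin(yaw)],[-np.sin(yaw),np.cos(yaw)]])
L=(P[:,:2]-o)@R.T
print(f,np.degrees(yaw),o)
s=w&(L[:,0]>-70)&(L[:,0]<-15)&(L[:,1]>20)&(L[:,1]<40); print('entry L',np.percentile(L[s,1],[1,5,50,95,99]))
lv=(P[:,2]>17)&(P[:,2]<25)&(abs(L[:,1])<25)&(abs(L[:,0])<12); print('leaf',np.percentile(L[lv,0],[5,50,95]))
pn=(P[:,2]>8)&(P[:,2]<24)&(abs(L[:,1])<8)&(L[:,0]>70)&(L[:,0]<104)
if pn.sum(): print('pin',np.percentile(L[pn,0],[1,5,50,95]),np.median(L[pn,1]))
zt=T[2]+29.3; t=(abs(P[:,2]-zt)<4)&(np.hypot(P[:,0]-T[0],P[:,1]-T[1])<32)&(c['pixels'][uv[:,1],uv[:,0]].min(1)>75)
cc,r=cv2.minEnclosingCircle(P[t,:2].astype(np.float32)); print('cap z',np.median(P[t,2]),cc,r,'in lane',(np.array(cc)-o)@R.T,'TCP in lane',(T[:2]-o)@R.T)
E
python3 w3.py w3.png
```

```text
[468.8773266  132.52847499  64.23199122] [-0.13398436 -0.32748195 -1.47917557] 0.5886285428429744
[array([-2.02843771e-03,  3.78470357e+01]), array([ 4.31776764e-03, -3.79542355e+01])] 16.476300420691707 [512.31013259 149.50676316]
entry L [27.9590729  28.31872869 30.44628344 31.95418932 32.14383482]
leaf [-1.60538188 -0.69750501  2.01707774]
pin [ 89.92744939  90.42961156  91.40119479 102.09095514] 0.19367240388139056
cap z 91.75957916102949 (469.92962646484375, 134.51821899414062) 29.202974319458008 in lane [-44.89127267  -2.35316672] TCP in lane [-46.46469073  -3.96275419]
```

View pics/w3.png

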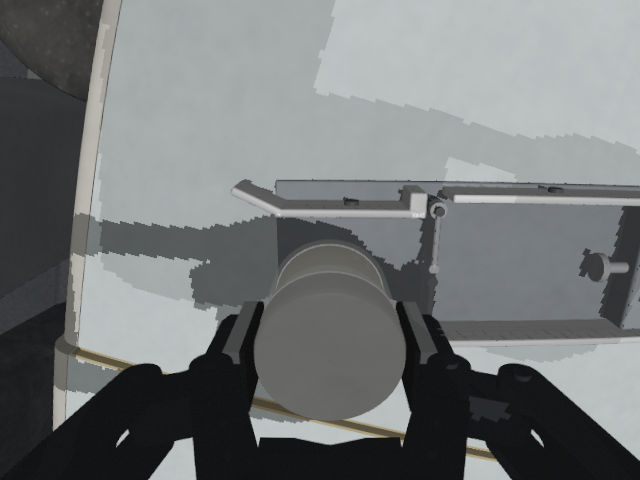

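Wrist view: the jar (330,346) is now over the mouth bay. Left entry wall at row 210, leaves at (434,235), pin head (598,266).

```bash
cat > w4.py <<'E'
from h import *
c=cam('wrist'); T=robot.read_state()['ee_pos']
g=cv2.GaussianBlur(cv2.cvtColor(c['pixels'],cv2.COLOR_RGB2GRAY),(5,5),0)
z=c['z_map']; zc=np.median(z[320:370,300:360]); m=((abs(z-zc)<14)&(g>60)).astype(np.uint8)
m=cv2.morphologyEx(m,cv2.MORPH_OPEN,np.ones((9,9))); 
n,l,st,ce=cv2.connectedComponentsWithStats(m); k=l[346,330]; print(st[k],ce[k])
ct=max(cv2.findContours((l==k).astype(np.uint8),0,1)[0],key=len)[:,0,:]
P=onplane(c,ct,T[2]+29.3)[:,:2]; 
A=np.c_[2*P,np.ones(len(P))]
keep=np.ones(len(P),bool)
for i in range(6):
    s=np.linalg.lstsq(A[keep],(P[keep]**2).sum(1),rcond=None)[0]; r=np.sqrt(s[2]+s[0]**2+s[1]**2); e=abs(np.hypot(*(P-s[:2]).T)-r); keep=e<max(0.7,np.percentile(e,60))
print('circle',s[:2],r,keep.mean(),'TCP',T)
yaw=np.radians(16.4); R=np.array([[np.cos(yaw),np.sin(yaw)],[-np.sin(yaw),np.cos(yaw)]])
o=np.array([512.3,149.4]); print('jar in lane',R@(s[:2]-o))
E
python3 w4.py
```

```text
[  254   266   152   155 18428] [329.59523551 344.04395485]
circle [466.89616487 137.99952457] 27.78306790345503 0.5991735537190083 TCP [469.98814907 132.84991258  65.23367857]
jar in lane [-46.77536038   1.88274956]
```

```bash
cat > w5.py <<'E'
from h import *
c=cam('wrist'); T=robot.read_state()['ee_pos']; print('TCP',T,'cam',-c['R'].T@c['t'],'viewdir',c['R'][2],'f',c['f'],c['k1'])
P,uv=cloud(c); d=np.hypot(uv[:,0]-330,uv[:,1]-346); s=d<65
A=np.c_[P[s,:2]-P[s,:2].mean(0),np.ones(s.sum())]; k=np.linalg.lstsq(A,P[s,2],rcond=None)[0]; print('cap plane slopes',k,'n',s.sum())
# radial profile of height in pixel directions
for a in range(0,360,30):
    q=[]
    for r in range(60,90,2):
        u=int(round(330+r*np.cos(np.radians(a)))); v=int(round(346+r*np.sin(np.radians(a)))); i=np.nonzero((uv[:,0]==u)&(uv[:,1]==v))[0]; q.append('%.0f'%P[i[0],2] if len(i) else '-')
    print(a,' '.join(q))
b=(P[:,2]<3)&(P[:,2]>-5)&(uv[:,1]<170)&(uv[:,0]>150); A=np.c_[P[b,:2]-P[b,:2].mean(0),np.ones(b.sum())]; print('bench',np.linalg.lstsq(A,P[b,2],rcond=None)[0])
E
python3 w5.py
```

```text
TCP [470.6764065  133.13461844  65.88088915] cam [446.01752255 208.26213125 207.81702957] viewdir [ 0.08807851 -0.29400554 -0.95173679] f 404.85533287936516 -0.0946012616368217
cap plane slopes [ 3.23228024e-03 -2.12201371e-02  9.39153885e+01] n 13186
0 94 94 93 95 95 94 94 94 94 96 99 101 103 103 103
30 94 93 94 95 93 95 96 94 94 0 0 1 -0 -0 98
60 94 94 94 94 93 95 94 94 - 1 -0 -0 1 1 -0
90 93 93 94 94 94 94 94 94 1 -0 0 1 1 0 1
120 96 94 95 94 93 94 94 94 -0 0 -1 0 0 0 1
150 95 94 94 94 94 94 94 94 94 0 1 -0 -1 1 96
180 94 95 95 96 93 94 94 93 93 95 98 99 103 103 103
210 94 94 94 94 93 92 88 84 79 71 73 75 75 75 73
240 93 91 91 87 85 84 83 82 79 77 74 73 69 66 64
270 91 89 88 87 84 84 82 80 79 77 75 72 71 68 67
300 93 92 90 88 86 83 81 80 78 75 75 71 68 66 62
330 94 93 94 93 92 89 88 81 70 74 75 76 75 75 74
bench [ 0.00089294 -0.0002686   0.01065322]
```

```bash
cat > w6.py <<'E'
from h import *
c=cam('wrist'); T=robot.read_state()['ee_pos']; P,uv=cloud(c); 
z0=np.median(P[np.hypot(uv[:,0]-330,uv[:,1]-350)<40,2])
t=(abs(P[:,2]-z0)<2.2)&(np.hypot(uv[:,0]-330,uv[:,1]-350)<90)
H=P[t][cv2.convexHull(uv[t].astype(np.int32),returnPoints=False)[:,0]]; V=uv[t][cv2.convexHull(uv[t].astype(np.int32),returnPoints=False)[:,0]]
k=abs(np.sin(np.arctan2(V[:,1]-352,V[:,0]-330)))>0.35; H=H[k,:2]
f=lambda c0:np.hypot(*(H-c0).T)
from scipy.optimize import least_squares
s=least_squares(lambda p:np.hypot(*(H-p[:2]).T)-p[2],[*H.mean(0),26],loss='soft_l1'); print('cap',z0,s.x,np.abs(s.fun).mean(),len(H),'TCP',T)
yaw=np.radians(16.4); R=np.array([[np.cos(yaw),np.sin(yaw)],[-np.sin(yaw),np.cos(yaw)]])
o=np.array([512.4,149.3])
for g in (1,-1):
    L=(P[:,:2]-o)@R.T; q=(P[:,2]>22)&(P[:,2]<31)&(L[:,1]*g>32)&(L[:,1]*g<44)&(L[:,0]>15)&(L[:,0]<120); print(np.polyfit(*L[q].T,1),q.sum())
    if g>0: e=(P[:,2]>22)&(P[:,2]<31)&(L[:,0]>-70)&(L[:,0]<-15)&(L[:,1]>20)&(L[:,1]<40); print('entry',np.percentile(L[e,1],[3,50,97]))
print('jar in lane',R@(s.x[:2]-o),'TCP in lane',R@(T[:2]-o))
E
python3 w6.py
```

```text
cap 94.72975254023031 [469.43613719 133.7995482   25.70615153] 0.4259571147713598 21 TCP [470.97899691 133.35363574  66.24772156]
[-2.34838055e-03  3.80943481e+01] 1685
entry [28.1554516  30.5891463  32.14396632]
[ 4.09410468e-03 -3.77048739e+01] 1810
jar in lane [-45.59225414  -2.73932041] TCP in lane [-44.23806682  -3.60270372]
```

>>> servo_tool:
  grip: [0.4,0.4,0.4,0.4,0.4]
  dp:
    - [-1,2.5,0]
    - [-1,2.5,-4]
    - [-1,2.5,-7]
    - [-1,2.5,-7]
    - [-1,2.5,-7]
  turn: [0,0,0,0,0]

```text
time: 6.38
ee_pos: [468.8, 136.4, 58.2]
tool_rot: [-1.873, -2.522, 0.0]
wrist_force: [0.7, 0.2, -2.2]
gripper_width: 0.592
finger_force: 42.2
```

```bash
python3 w6.py; python3 -c "
from h import *
print(robot.read_state()['wrist_force'])"
```

```text
cap 87.04917011247193 [467.44807322 137.02264836  25.54523723] 0.3573516907209965 26 TCP [468.98093089 136.40060269  58.27831083]
[-1.44680974e-03  3.81043746e+01] 1716
entry [28.46609391 30.78864085 32.26027743]
[ 1.16731651e-03 -3.74365792e+01] 1856
jar in lane [-46.58941689   0.91395749] TCP in lane [-45.29455439  -0.11556887]
[-0.64895639 -0.43226938 -1.7817317 ]
```

>>> servo_tool:
  grip: [0.4,0.4,0.4,0.4,0.4]
  dp:
    - [0,-0.5,-3]
    - [0,-0.5,-6]
    - [0,-0.5,-9]
    - [0,-0.5,-12]
    - [0,-0.5,-12]
  turn: [0,0,0,0,0]

```text
time: 6.85
ee_pos: [468.5, 135.7, 45.6]
tool_rot: [-1.873, -2.521, 0.002]
wrist_force: [-0.4, 0.0, -3.1]
gripper_width: 0.589
finger_force: 42.2
```

>>> servo_tool:
  grip: [0.4,0.4,0.4,0.4,0.4]
  dp:
    - [0,0,-3]
    - [0,0,-6]
    - [0,0,-9]
    - [0,0,-11]
    - [0,0,-12]
  turn: [0,0,0,0,0]

```text
time: 7.27
ee_pos: [468.8, 135.8, 33.9]
tool_rot: [-1.874, -2.521, 0.001]
wrist_force: [0.3, -0.1, -1.2]
gripper_width: 0.59
finger_force: 42.2
```

>>> servo_tool:
  grip: [0.4,0.4,0.4,0.4,0.4]
  dp:
    - [0,0,-0.4]
    - [0,0,-0.8]
    - [0,0,-1.2]
    - [0,0,-1.6]
    - [0,0,-2]
  turn: [0,0,0,0,0]

```text
time: 7.68
ee_pos: [469.2, 135.8, 32.4]
tool_rot: [1.873, 2.521, 0.0]
wrist_force: [0.7, -0.1, -2.0]
gripper_width: 0.59
finger_force: 42.2
```

>>> servo_tool:
  grip: [0.4,0.4,0.4,0.4,0.4]
  dp:
    - [0,0,-0.4]
    - [0,0,-0.8]
    - [0,0,-1.2]
    - [0,0,-1.5]
    - [0,0,-1.5]
  turn: [0,0,0,0,0]

```text
time: 8.1
ee_pos: [469.0, 135.8, 30.8]
tool_rot: [-1.874, -2.522, -0.0]
wrist_force: [0.0, -0.4, -1.7]
gripper_width: 0.595
finger_force: 42.2
```

>>> servo_tool:
  grip: [0.4,0.4,0.4,0.4,0.4]
  dp:
    - [0,0,-0.3]
    - [0,0,-0.6]
    - [0,0,-0.9]
    - [0,0,-1]
    - [0,0,-1]
  turn: [0,0,0,0,0]

```text
time: 8.52
ee_pos: [469.0, 135.9, 30.7]
tool_rot: [1.874, 2.521, 0.0]
wrist_force: [-1.7, -0.1, 6.7]
gripper_width: 0.589
finger_force: 43.2
```

>>> servo_tool:
  grip: [0.4,0.4,0.4,0.4,0.4]
  dp:
    - [0,0,0.8]
    - [2,0.6,0.8]
    - [4,1.2,0.8]
    - [6.5,1.9,0.8]
    - [9,2.6,0.8]
  turn: [0,0,0,0,0]

```text
time: 8.93
ee_pos: [476.9, 138.2, 30.7]
tool_rot: [-1.873, -2.52, 0.003]
wrist_force: [-2.9, -0.7, 5.1]
gripper_width: 0.591
finger_force: 43.0
```

>>> servo_tool:
  grip: [0.4,0.4,0.4,0.4,0.4]
  dp:
    - [2,0.6,0]
    - [4,1.2,0]
    - [6,1.8,0]
    - [8,2.4,0]
    - [10,3,0]
  turn: [0,0,0,0,0]

```text
time: 9.35
ee_pos: [487.3, 141.3, 30.7]
tool_rot: [-1.873, -2.521, 0.002]
wrist_force: [-3.3, -0.4, 6.0]
gripper_width: 0.594
finger_force: 42.8
```

>>> servo_tool:
  grip: [0.4,0.4,0.4,0.4,0.4]
  dp:
    - [2,0.6,0.4]
    - [4,1.2,0.4]
    - [6,1.8,0.4]
    - [8,2.4,0.4]
    - [10,3,0.4]
  turn: [0,0,0,0,0]

```text
time: 9.77
ee_pos: [494.9, 143.7, 30.8]
tool_rot: [-1.87, -2.519, 0.009]
wrist_force: [-7.8, -3.3, 10.1]
gripper_width: 0.592
finger_force: 43.1
```

>>> servo_tool:
  grip: [0.4,0.4,0.4,0.4,0.4]
  dp:
    - [2,0.6,0]
    - [4,1.2,0]
    - [6,1.8,0]
    - [8,2.4,0]
    - [10,3,0]
  turn: [0,0,0,0,0]

```text
time: 10.18
ee_pos: [502.3, 146.1, 30.8]
tool_rot: [-1.868, -2.516, 0.015]
wrist_force: [-13.3, -4.5, 14.1]
gripper_width: 0.593
finger_force: 43.8
```

>>> servo_tool:
  grip: [0.4,0.4,0.4,0.4,0.4]
  dp:
    - [2,0.6,0]
    - [4,1.2,0]
    - [6,1.8,0]
    - [8,2.4,0]
    - [10,3,0]
  turn: [0,0,0,0,0]

```text
time: 10.6
ee_pos: [509.4, 148.5, 30.9]
tool_rot: [-1.866, -2.513, 0.021]
wrist_force: [-17.0, -6.0, 19.5]
gripper_width: 0.589
finger_force: 44.2
```

```bash
python3 w3.py w7.png; python3 w6.py
```

```text
[510.16041004 148.73362189  30.91049851] [-15.3843541   -5.85312581  17.7041564 ] 0.5859329207077031
[array([-3.69969645e-03,  3.79082902e+01]), array([ 6.48422446e-03, -3.80055529e+01])] 16.39178964588823 [512.27996742 149.60933373]
entry L [20.81840482 23.26213434 30.58126543 32.00005926 32.23836723]
leaf [ 3.34330022  6.97963349 11.70813823]
pin [ 90.30130406  90.55989283  91.60394551 102.38399879] 0.6275656290905512
cap z 59.78741405871754 (509.48858642578125, 149.39195251464844) 26.761220932006836 in lane [-2.73926955  0.57919321] TCP in lane [-2.28053612 -0.24197049]
cap 59.80583225131063 [509.06906097 149.36407014  25.61716999] 0.4097554826242627 24 TCP [510.21996927 148.71669291  30.89533076]
[-3.21276448e-03  3.81773215e+01] 3177
entry [22.2076387  30.87914714 32.41181996]
[ 9.84398255e-03 -3.79894642e+01] 646
jar in lane [-3.1773267   1.00192556] TCP in lane [-2.25602572  0.05593841]
```

View pics/w7.png

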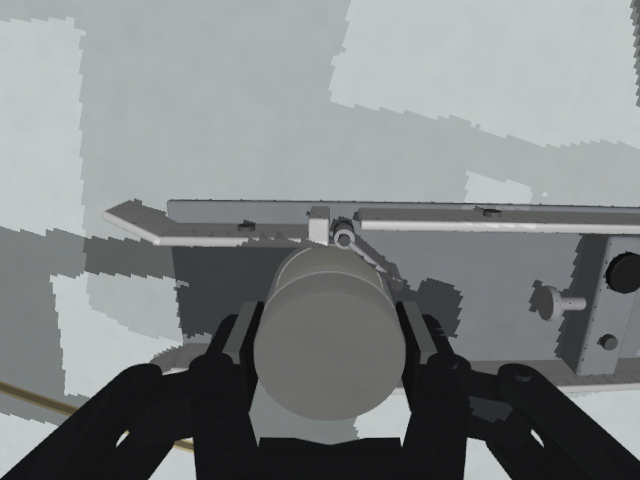

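The leaf at (365,255) has swung in with the jar in the gateway (330,345). Downward press has crept up, so I'm easing it while going on.

>>> servo_tool:
  grip: [0.4,0.4,0.4,0.4,0.4]
  dp:
    - [0,0,1]
    - [0,0,1.5]
    - [2,0.6,1.5]
    - [4,1.2,1.5]
    - [6,1.8,1.5]
  turn: [0,0,0,0,0]

```text
time: 11.12
ee_pos: [517.8, 150.8, 31.0]
tool_rot: [-1.868, -2.515, 0.016]
wrist_force: [-11.1, -4.0, 4.9]
gripper_width: 0.594
finger_force: 42.8
```

>>> servo_tool:
  grip: [0.4,0.4,0.4,0.4,0.4]
  dp:
    - [2,0.6,0]
    - [4,1.2,0]
    - [6,1.8,0]
    - [8,2.4,0]
    - [10,3,0]
  turn: [0,0,0,0,0]

```text
time: 11.53
ee_pos: [529.7, 154.3, 30.9]
tool_rot: [-1.869, -2.517, 0.012]
wrist_force: [-8.4, -2.2, 1.9]
gripper_width: 0.587
finger_force: 42.5
```

>>> servo_tool:
  grip: [0.4,0.4,0.4,0.4,0.4]
  dp:
    - [2,0.6,0]
    - [4,1.2,0]
    - [6,1.8,0]
    - [8,2.4,0]
    - [10,3,0]
  turn: [0,0,0,0,0]

```text
time: 11.95
ee_pos: [543.6, 158.2, 31.9]
tool_rot: [-1.873, -2.521, 0.002]
wrist_force: [-3.1, -0.8, -3.4]
gripper_width: 0.591
finger_force: 42.4
```

>>> servo_tool:
  grip: [0.4,0.4,0.4,0.4,0.4]
  dp:
    - [1.5,0.4,0]
    - [3,0.9,0]
    - [4.5,1.3,0]
    - [6,1.8,0]
    - [7.5,2.2,0]
  turn: [0,0,0,0,0]

```text
time: 12.37
ee_pos: [553.3, 160.8, 33.1]
tool_rot: [1.873, 2.52, 0.004]
wrist_force: [-0.2, 0.3, -1.5]
gripper_width: 0.592
finger_force: 42.4
```

>>> servo_tool:
  grip: [0.4,0.4,0.4,0.4,0.4]
  dp:
    - [0,0,-0.6]
    - [0,0,-1.2]
    - [1,0.3,-1.6]
    - [2,0.6,-1.6]
    - [3,0.9,-1.6]
  turn: [0,0,0,0,0]

```text
time: 12.78
ee_pos: [554.7, 161.3, 31.2]
tool_rot: [1.874, 2.521, 0.0]
wrist_force: [0.4, 0.6, -0.4]
gripper_width: 0.592
finger_force: 42.7
```

>>> servo_tool:
  grip: [0.4,0.4,0.4,0.4,0.4]
  dp:
    - [1.5,0.4,0]
    - [3,0.9,0]
    - [4.5,1.3,0]
    - [6,1.8,0]
    - [7.5,2.2,0]
  turn: [0,0,0,0,0]

```text
time: 13.2
ee_pos: [561.4, 163.5, 30.8]
tool_rot: [-1.873, -2.521, 0.002]
wrist_force: [-2.7, -0.5, 2.8]
gripper_width: 0.591
finger_force: 42.8
```

>>> servo_tool:
  grip: [0.4,0.4,0.4,0.4,0.4]
  dp:
    - [1,0.3,0.4]
    - [2,0.6,0.4]
    - [3.5,1,0.4]
    - [5,1.5,0.4]
    - [6,1.8,0.4]
  turn: [0,0,0,0,0]

```text
time: 13.62
ee_pos: [568.3, 165.4, 31.1]
tool_rot: [1.874, 2.522, 0.0]
wrist_force: [0.1, 0.0, -2.0]
gripper_width: 0.595
finger_force: 42.6
```

```bash
python3 w3.py w8.png; python3 w6.py
```

```text
[568.56930054 165.47262487  31.19422115] [ 0.68057465  0.11438501 -1.87763732] 0.5937850231717415
[array([-2.02535481e-04,  3.78605611e+01]), array([ 2.71753091e-03, -3.79714735e+01])] 16.29647846693607 [512.30355906 149.52855203]
entry L [28.1342417  28.57737013 30.74208207 32.00756909 32.15058419]
leaf [-0.20001751  2.25697864  3.18885374]
pin [ 91.0065819   91.16019823  95.94154173 103.25937225] 2.202481337003877
cap z 59.918748722453536 (567.0449829101562, 170.53271484375) 30.493803024291992 in lane [58.43598268  4.79940297] TCP in lane [58.47915681 -0.48512073]
cap 60.04246849679161 [566.85709958 166.06852432  25.56281747] 0.37559903392163885 27 TCP [568.36412272 165.44674656  31.23176653]
[-5.56293373e-03  3.83098239e+01] 3307
entry [28.73263034 31.05048206 32.40917289]
[-2.60462853e-03 -3.75722351e+01] 182
jar in lane [56.97590623  0.71078288] TCP in lane [58.24606094 -0.31119232]
```

View pics/w8.png

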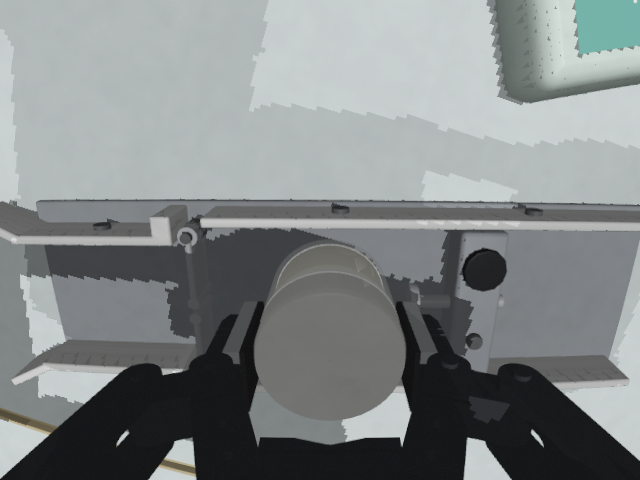

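The left leaf (195,270) is shut behind the jar, and the pin (425,297) is a few mm ahead. Feeling forward in small steps.

>>> servo_tool:
  grip: [0.4,0.4,0.4,0.4,0.4]
  dp:
    - [0.8,0.2,0]
    - [1.6,0.5,0]
    - [2.4,0.7,0]
    - [3.2,0.9,0]
    - [4,1.2,0]
  turn: [0,0,0,0,0]

```text
time: 14.13
ee_pos: [572.1, 166.6, 31.4]
tool_rot: [1.874, 2.522, 0.0]
wrist_force: [0.2, -0.2, -1.2]
gripper_width: 0.592
finger_force: 42.6
```

>>> servo_tool:
  grip: [0.4,0.4,0.4,0.4,0.4]
  dp:
    - [0.4,0.1,0]
    - [0.8,0.2,0]
    - [1.2,0.4,0]
    - [1.6,0.5,0]
    - [2,0.6,0]
  turn: [0,0,0,0,0]

```text
time: 14.55
ee_pos: [574.0, 167.1, 31.3]
tool_rot: [-1.874, -2.522, 0.0]
wrist_force: [0.1, -0.3, -1.3]
gripper_width: 0.588
finger_force: 42.6
```

>>> servo_tool:
  grip: [0.4,0.4,0.4,0.4,0.4]
  dp:
    - [0.4,0.1,0]
    - [0.8,0.2,0]
    - [1.2,0.4,0]
    - [1.6,0.5,0]
    - [2,0.6,0]
  turn: [0,0,0,0,0]

```text
time: 14.97
ee_pos: [576.1, 167.8, 31.3]
tool_rot: [1.874, 2.522, 0.0]
wrist_force: [0.6, 1.5, -1.8]
gripper_width: 0.591
finger_force: 42.6
```

>>> servo_tool:
  grip: [0.4,0.4,0.4,0.4,0.4]
  dp:
    - [0.4,0.1,0]
    - [0.8,0.2,0]
    - [1.2,0.4,0]
    - [1.6,0.5,0]
    - [2,0.6,0]
  turn: [0,0,0,0,0]

```text
time: 15.38
ee_pos: [576.4, 167.9, 31.1]
tool_rot: [-1.872, -2.52, 0.004]
wrist_force: [-4.6, -1.5, 0.7]
gripper_width: 0.59
finger_force: 42.6
```

>>> servo_tool:
  grip: [0.4,0.4,0.4,0.4,0.4]
  dp:
    - [0.4,0.1,0]
    - [0.8,0.2,0]
    - [1.2,0.4,0]
    - [1.6,0.5,0]
    - [2,0.6,0]
  turn: [0,0,0,0,0]

```text
time: 15.8
ee_pos: [577.3, 168.3, 30.9]
tool_rot: [-1.871, -2.519, 0.007]
wrist_force: [-5.8, -2.4, 1.6]
gripper_width: 0.592
finger_force: 42.7
```

Contact with the pin came at TCP x ≈ 576.3 with about 6 N. I'll push about 10 mm along from there.

>>> servo_tool:
  grip: [0.4,0.4,0.4,0.4,0.4]
  dp:
    - [0.6,0.2,0.2]
    - [1.2,0.4,0.2]
    - [1.8,0.5,0.2]
    - [2.4,0.7,0.2]
    - [3,0.9,0.2]
  turn: [0,0,0,0,0]

```text
time: 16.22
ee_pos: [580.2, 169.1, 31.0]
tool_rot: [-1.871, -2.519, 0.008]
wrist_force: [-6.4, -2.2, 0.6]
gripper_width: 0.591
finger_force: 42.8
```

>>> servo_tool:
  grip: [0.4,0.4,0.4,0.4,0.4]
  dp:
    - [0.6,0.2,0.1]
    - [1.2,0.4,0.1]
    - [1.8,0.5,0.1]
    - [2.4,0.7,0.1]
    - [3,0.9,0.1]
  turn: [0,0,0,0,0]

```text
time: 16.63
ee_pos: [583.1, 169.9, 30.9]
tool_rot: [-1.871, -2.519, 0.008]
wrist_force: [-6.3, -2.4, 0.2]
gripper_width: 0.589
finger_force: 42.8
```

>>> servo_tool:
  grip: [0.4,0.4,0.4,0.4,0.4]
  dp:
    - [0.6,0.2,0]
    - [1.2,0.4,0]
    - [1.8,0.5,0]
    - [2.4,0.7,0]
    - [3,0.9,0]
  turn: [0,0,0,0,0]

```text
time: 17.05
ee_pos: [586.1, 170.8, 30.9]
tool_rot: [-1.871, -2.519, 0.008]
wrist_force: [-6.5, -2.0, 0.4]
gripper_width: 0.592
finger_force: 42.8
```

```bash
python3 w6.py; python3 w3.py w9.png
```

```text
cap 59.77607594567735 [584.57022775 171.52581582  25.53223163] 0.40710912974792335 25 TCP [586.25369071 170.85478253  30.94708113]
[-5.93387337e-03  3.83327987e+01] 3299
entry [28.71672251 31.08659232 32.41978903]
[-1.03040568e-04 -3.78731725e+01] 200
jar in lane [75.50917724  0.94488847] TCP in lane [76.93468627 -0.17415453]
[586.28091855 170.87057713  30.96395912] [-6.06270497 -2.28640316 -0.20698458] 0.5956515091195529
[array([-1.90941164e-03,  3.80213335e+01]), array([ 2.42330385e-03, -3.80435079e+01])] 16.312285104614634 [512.32206677 149.46579263]
entry L [28.21793438 28.56873787 30.83102909 32.13904459 32.32431823]
leaf [0.10159501 2.31135173 3.12234022]
pin [101.23325385 101.37419609 102.63630124 103.81889026] 6.113981801563177
cap z 59.726799482351005 (584.7638549804688, 175.9562225341797) 30.519763946533203 in lane [76.96608385  5.07715392] TCP in lane [76.99366023 -0.22987073]
```

>>> servo_tool:
  grip: [0.4,0.4,0.4,0.4,0.4]
  dp:
    - [-0.8,-0.2,0]
    - [-1.6,-0.5,0]
    - [-2.4,-0.7,0]
    - [-2.9,-0.8,0]
    - [-2.9,-0.8,0]
  turn: [0,0,0,0,0]

```text
time: 17.57
ee_pos: [586.1, 170.9, 31.5]
tool_rot: [-1.874, -2.522, -0.0]
wrist_force: [-2.2, -1.3, -3.8]
gripper_width: 0.593
finger_force: 42.4
```

>>> servo_tool:
  grip: [0.6,0.64,0.7,0.75,0.8]
  dp:
    - [0,0,0]
    - [0,0,0]
    - [0,0,0]
    - [0,0,0]
    - [0,0,0]
  turn: [0,0,0,0,0]

```text
time: 17.98
ee_pos: [587.6, 171.2, 32.4]
tool_rot: [1.872, 2.52, 0.004]
wrist_force: [0.5, 0.4, -0.2]
gripper_width: 0.8
finger_force: 0.0
```

>>> servo_tool:
  grip: [0.8,0.8,0.8,0.8,0.8]
  dp:
    - [0,0,0]
    - [0,0,3]
    - [0,0,10]
    - [0,0,25]
    - [0,0,40]
  turn: [0,0,0,0,0]

```text
time: 18.4
ee_pos: [585.9, 170.8, 72.1]
tool_rot: [-1.873, -2.521, 0.001]
wrist_force: [0.0, -0.2, -0.2]
gripper_width: 0.8
finger_force: 0.0
```

>>> servo_tool:
  grip: [0.8,0.8,0.8,0.8,0.8]
  dp:
    - [0,0,20]
    - [0,0,45]
    - [0,0,75]
    - [0,0,90]
    - [0,0,100]
  turn: [0,0,0,0,0]

```text
time: 18.82
ee_pos: [587.5, 171.1, 175.1]
tool_rot: [1.872, 2.519, 0.006]
wrist_force: [0.2, -0.4, -0.0]
gripper_width: 0.798
finger_force: 0.0
```

Run:
```python
from h import *
c=cam('wrist'); save(c,'w10.png'); P,uv=cloud(c); T=robot.read_state(); print(T['ee_pos'],T['wrist_force'])
yaw=np.radians(16.35); R=np.array([[np.cos(yaw),np.sin(yaw)],[-np.sin(yaw),np.cos(yaw)]]); o=np.array([512.3,149.5])
L=(P[:,:2]-o)@R.T
t=(abs(P[:,2]-60)<4)&(np.hypot(L[:,0]-75,L[:,1])<36); print('cap',np.median(P[t,2]),cv2.minEnclosingCircle(L[t].astype(np.float32)))
A=np.c_[L[t],np.ones(t.sum())]; print('tilt',np.linalg.lstsq(A,P[t,2],rcond=None)[0][:2])
lv=(P[:,2]>15)&(P[:,2]<26)&(abs(L[:,1])<26)&(L[:,0]>-15)&(L[:,0]<40)
for g in (1,-1):
    q=lv&(L[:,1]*g>3); print('leaf',g,q.sum(),np.percentile(L[q,0],[5,50,95]) if q.sum() else '')
```

```text
[587.98709711 171.18355347 175.9238667 ] [-0.02718927  0.62057243  1.17465239]
cap 59.49701846281755 ((75.32599639892578, 0.2956556975841522), 25.65578269958496)
tilt [ 0.00024458 -0.0011043 ]
leaf 1 199 [0.10617286 2.52913423 3.12387649]
leaf -1 171 [-0.0278268   2.41136704  3.70215093]
```

View pics/w10.png

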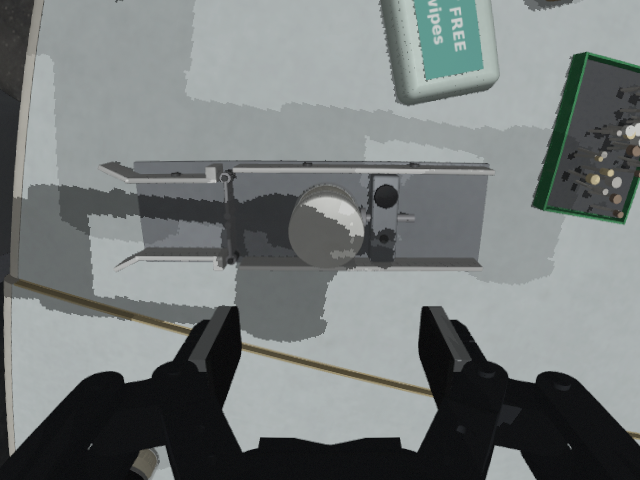

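The jar stands upright in the lane at (327,230), touching the pin, whose tail now sticks out behind the stop at (405,217). Both leaves are shut across the lane at (228,180–258), and the robot is clear, so I'm handing in.

```bash
python3 -c "
from station import robot
print(robot.sign_off())"
```

```text
the job is handed in; nothing more can be done
None
```

I've handed the job in: by my last camera view, the large jar stands upright about 75 mm behind the flap, with both leaves shut and the pin about 10 of 14 mm in. I never went near the other jars, but didn't re-measure them, and sign-off returned no verdict.

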